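# Pack the microscope accessory case

### The job

Pack the open microscope accessory case: the ivory-capped objective can goes in the deep round pocket with the ivory disc, the black-capped objective can in the shallow round pocket with the black disc, the oil bottle (light brown, black cap) in the narrow round pocket and the filter cube in the square one, each upright and resting on the floor of its pocket so that the lid could be shut. The inserts sit in the case in a different order each time. Keep everything upright on the way, and leave the two white sample vials with the blue and red caps standing where they are; they do not belong in the case.

Things in the scene. Friction and masses are not known exactly. Their poses are not given: they have to be found in the camera images.
- can_tall_mid (a point): The taller objective can: upright cylinder with a ribbed ivory screw cap over a black base, 58 mm tall, diameter 37.6 mm over the cap (upper 33 mm) and 35 mm below it. The point is its middle, 29 mm above its underside; z is its axis. Not over 0.16 kg.
- can_short_mid (a point): The shorter objective can: upright cylinder with a smooth black screw cap over a white base, 46 mm tall, diameter 37.6 mm over the cap (upper 26 mm) and 35 mm below it. The point is its middle, 23 mm above its underside; z is its axis. Not over 0.16 kg.
- cube_mid (a point): The black filter cube with a round orange window in one side: 30 x 30 mm from above (the window rim stands 2 mm out of its -x side), 32 mm tall. The point is its middle, 16 mm above its underside; x and y are square to its sides, z up. Not over 0.09 kg.
- oil_mid (a point): The immersion-oil bottle: light brown body, black screw cap, 65 mm tall; body diameter 27 mm up to 50 mm, cap diameter 22 mm above that. The point is its middle, 32.5 mm above its underside; z is its axis. Not over 0.07 kg.
- vial_blue_mid (a point): Sample vial that does not belong in the case: white body of 22 mm diameter, blue screw cap, 60 mm tall, standing loose on the table. The point is its middle, 30 mm above its underside.
- vial_red_mid (a point): Sample vial that does not belong in the case: like the other, but with a red screw cap; 22 mm in diameter, 60 mm tall. The point is its middle, 30 mm above its underside.
- insert_tall_floor (a point): Grey insert, 72 x 72 mm, top 41 mm above the table, one of four that fill the open black case (156 mm square, rim 42 mm high) two by two. Deep round pocket with an ivory disc on its floor: diameter 44 mm, 26 mm deep, the upper 6 mm a 45 degree lead-in widening to 56 mm. The ivory-capped can when home stands 32 mm out. Point: middle of the pocket floor; x, y along the case sides, z up.
- insert_short_floor (a point): Grey insert, 72 x 72 mm, top 41 mm above the table, one of four that fill the open black case (156 mm square, rim 42 mm high) two by two. Shallow round pocket with a black disc on its floor: diameter 44 mm, 14 mm deep, the upper 6 mm a 45 degree lead-in widening to 56 mm. The black-capped can when home stands 32 mm out. Point: middle of the pocket floor; x, y along the case sides, z up.
- insert_oil_floor (a point): Grey insert, 72 x 72 mm, top 41 mm above the table, one of four that fill the open black case (156 mm square, rim 42 mm high) two by two. Narrow round pocket, plain grey inside: diameter 37 mm, 30 mm deep, the upper 6 mm a 45 degree lead-in widening to 49 mm. The oil bottle when home stands 35 mm out. Point: middle of the pocket floor; x, y along the case sides, z up.
- insert_cube_floor (a point): Grey insert, 72 x 72 mm, top 41 mm above the table, one of four that fill the open black case (156 mm square, rim 42 mm high) two by two. Square pocket, sides along the insert's, plain grey inside: 38 x 38 mm, 10 mm deep, the upper 5 mm a 45 degree lead-in widening to 48 mm. The cube goes in at any quarter turn, sides along the pocket's, and when home stands 22 mm out: hold its upper part. Point: middle of the pocket floor; x, y along the case sides, z up.
Things that resemble listed ones, but are neither listed nor needed, are in the scene too. What is shaped like the part that bears vial_blue_mid but purple is not meant.

How it is judged:
At the end, for the whole second after the job is handed in: Both cans, the cube and the oil bottle stand in their own pockets, upright within 0.15 rad, at rest, middle within 10 mm sideways of the pocket centre and 4 mm of the height of resting on its floor; both vials stand upright within 25 mm of where they began (horizontal distance between can_tall_mid and insert_tall_floor below 0.01 m and z of can_tall_mid in the frame of insert_tall_floor between 0.025 and 0.033 m and angle between each of can_tall_mid, can_short_mid, cube_mid, oil_mid, vial_blue_mid, vial_red_mid's own z axis and vertical below 0.15 rad and linear speed of each of can_tall, can_short, cube, oil, vial_blue, vial_red below 0.02 m/s and horizontal distance between can_short_mid and insert_short_floor below 0.01 m and z of can_short_mid in the frame of insert_short_floor between 0.019 and 0.027 m and horizontal distance between cube_mid and insert_cube_floor below 0.01 m and z of cube_mid in the frame of insert_cube_floor between 0.012 and 0.02 m and horizontal distance between oil_mid and insert_oil_floor below 0.01 m and z of oil_mid in the frame of insert_oil_floor between 0.0285 and 0.0365 m and distance of each of vial_blue_mid, vial_red_mid from where it was at the start of the episode below 0.025 m); the robot touches nothing.
It fails at once if the blue-capped vial is moved by more than 25 mm or knocked over (distance of vial_blue_mid from where it was at the start of the episode above 0.025 m or angle between vial_blue_mid's own z axis and vertical above 0.6 rad).
It fails at once if the red-capped vial is moved by more than 25 mm or knocked over (distance of vial_red_mid from where it was at the start of the episode above 0.025 m or angle between vial_red_mid's own z axis and vertical above 0.6 rad).
It fails at once if a can, the cube or the oil bottle is tipped over (more than 0.8 rad from upright) (angle between any of can_tall_mid, can_short_mid, cube_mid, oil_mid's own z axis and vertical above 0.8 rad).
It also fails if it takes over 115 s, if anything falls off the work surface, if the arm or the gripper's body presses on something with over 40 N, if the wrist force passes 120 N, or if a joint passes its speed limit or range.

### The arm

A 7-joint arm with a two-finger parallel gripper is mounted at the origin on the work surface; the furniture and walls round the work are solid. World frame = base frame: x ahead of the robot, y to its left, z up, the work surface at z = 0. Lengths are in m, angles in rad, forces in N, time in s.
With the tool pointing down it reaches from about 0.4 to 0.85 m from the base axis. Payload 10.4 kg.
Tool frame: the origin (TCP) lies between the finger pads; the fingertips stand 22 mm ahead of it and the grasp point (between the pads) lies 3 mm ahead of it (r.nose_length is the distance from the TCP to the fingertips, in m); z points along the fingers, y is the line along which they close (so a half turn about z gives the same grasp; the last joint's range is limited). The gripper opens to 87 mm and grips with 3 to 60 N. Pads are 19 mm wide; open, the fingers measure 117 mm over their backs; the gripper's body (75 mm by 190 mm) begins 51 mm behind the grasp point.
Start: joints at [1.282, 0.332, -0.065, 1.46, 0.022, 1.35, -0.088], TCP at [0.164, -0.603, 0.245] pointing down, gripper open.
Joint ranges: [-2.6, 2.6], [-0.5, 2.12], [-1.47, 1.34], [0.16, 2.42], [-1.27, 4.41], [0.06, 2.06], [-2.6, 2.6]. Speed limits (rad/s): [2.22, 2.22, 2.79, 2.79, 3.14, 3.14, 3.14].

### API

Orientations are given as a unit quaternion [x, y, z, w].
In Python, from bench import readout, cams, r gives the robot as it stands. The module is installed in compiled form; this text tells all that it offers.
- The arm moves only by the tool step_arm, never from a script. Its argument "deltas" is a list that holds one entry, the list of rows, each a list of 7 numbers: the turn, a rotation vector about the tool's x, y, z in rad, then the shift along the tool's x, y, z in m, then the opening in per cent of the stroke, from 0 (shut) to 100 (fully open). A call has 1 to 20 rows; each row is the pose to reach, as a shift and turn from the pose commanded when the call began, along the tool's axes at that moment; what a row does not reach only later rows make up. A row lasts 1/8 s, in which the tool goes at most 62.5 mm and 10.7 degrees, less where a joint would pass 70% of its speed; a pose out of reach is approached as far as the arm can. A call with a gripper value outside its range is refused whole. The fingers move at their own pace and stop on an object; "squeeze" is the grip in N (left out, the last holds). Time passes only in rows, so rows that repeat a pose let the fingers close. It gives the time, the measured TCP pose, the force, the opening and the grip force at its end, in the units of the state.
- readout.read_state(): the state, without advancing time (a new reading comes with each control period).
- cams.camera(name): name is "scene" or "top"; returns a dict with "img" (480x640x3 uint8, red, green, blue), "fx", "fy", "cx", "cy" (pixels), "origin" and "rotation" of the camera in the world. Camera axes: x right, y up, looking along -z (the intrinsics and any distortion apply to the point x, -y, -z); pixel columns grow to the right and rows downward; lengths in m; the calibration is good to about 2 mm. A picture is of the moment at which its call begins. There is no depth.
- r.close_job(): hands the job in; it is judged then, once.
The state is a dict: "time": time; "joint_positions": joint angles; "joint_vel": joint speeds; "joint_torque": joint torques, N m; "ee_pos": TCP position; "eef_rot": TCP orientation; "ft_force": force on the tool from outside, world axes, zero at the start; "torque": the same for the moment, N m; "width": finger opening in m; "grip_force": force on a finger pad.
Only numpy, scipy, OpenCV 4.12 (cv2) and the standard library are available. Lean on these libraries where they do the work, as an engineer would, in place of code of your own. Each camera call takes 0.05 s, during which the arm holds its last target. There are 200 camera calls.

## Working session

There is one attempt and no reset: what is moved stays moved. The work goes in short steps, Python scripts to look and compute and a tool call to move; the robot and the scene stay as the last step left them, time stands still between calls to the robot, and variables do not carry over. Pictures are saved under pics/ and viewed, at most 14 in all, crops included, and the job is handed in when it is done.

Besides the shell and the picture viewer there is one more tool, called after "Request:" in YAML: its name, and indented under it one key for each argument. step_arm: Moves the arm, as the interface text tells. Its arguments: {"type":"object","properties":{"deltas":{"type":"array"},"squeeze":{"type":"number"}},"required":["deltas"]}

```bash
mkdir -p pics
python3 - <<'E'
from bench import readout, cams, r
import cv2
s=readout.read_state(); print({k:s[k] for k in("time","ee_pos","eef_rot","width","joint_positions")}, r.nose_length)
for n in("scene","top"):
    c=cams.camera(n); cv2.imwrite(f"pics/{n}0.png",c["img"][:,:,::-1]); print(n,{k:v for k,v in c.items() if k!="img"})
E
```

```text
{'time': 0.0, 'ee_pos': array([ 0.16405445, -0.60270929,  0.24371646]), 'eef_rot': array([ 9.91181193e-01,  1.32511557e-01, -1.40540665e-04, -7.13793990e-04]), 'width': 0.08711542493054969, 'joint_positions': array([ 1.28240317,  0.33289919, -0.06467774,  1.46098389,  0.02161566,
        1.34986039, -0.08849245])} 0.022
scene {'fx': 491.7168435961588, 'fy': 491.7168435961588, 'cx': 319.8715938893831, 'cy': 238.11353449862656, 'origin': array([0.00265136, 0.49169693, 0.45068541]), 'rotation': array([-0.18455809,  0.4751956 ,  0.79927061, -0.3182671 ])}
top {'fx': 540.7904792587442, 'fy': 540.7904792587442, 'cx': 322.8040557141146, 'cy': 238.5652771552153, 'origin': array([ 0.36593431, -0.03631727,  1.19168919]), 'rotation': array([ 0.04568895, -0.05364871, -0.6960637 ,  0.71451358])}
```

View pics/top0.png

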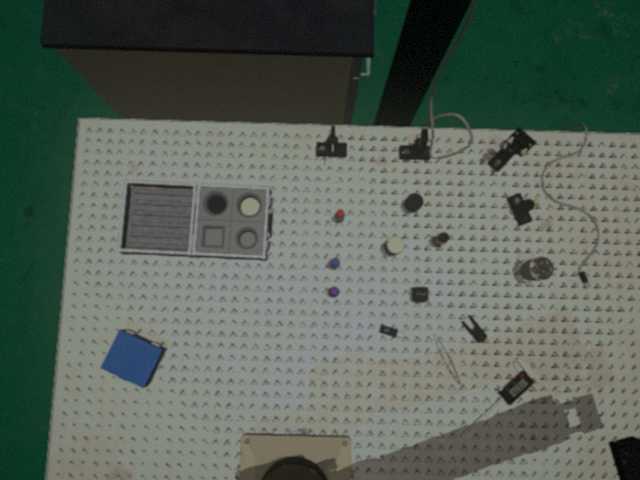

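View pics/scene0.png

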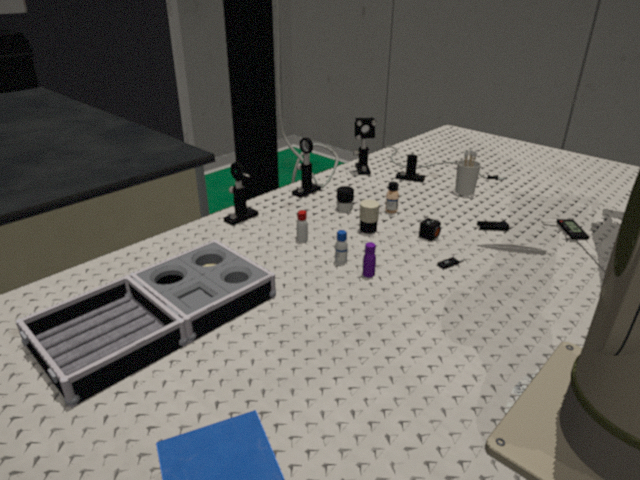

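The top view shows the case inserts: black disc at (216,204), ivory disc (249,206), square pocket (213,237) and narrow pocket (247,238). The parts are the black-capped can (413,203), ivory-capped can (394,245), oil bottle (441,240) and cube (420,294). The vials are red (339,215) and blue (334,263); the purple one (334,291) is the decoy. The scene view agrees: can_short (345,198), can_tall (369,217), oil (392,197), cube (430,229), red (302,226), blue (341,247), purple (369,260).

```bash
cat > h.py <<'E'
import numpy as np, cv2
from scipy.spatial.transform import Rotation as R
from bench import readout, cams, r
def ray(c,u,v):
    d=np.array([(u-c["cx"])/c["fx"],-(v-c["cy"])/c["fy"],-1.])
    return R.from_quat(c["rotation"]).apply(d)
def onplane(c,u,v,z):
    d=ray(c,u,v); o=c["origin"]; return o+d*(z-o[2])/d[2]
def proj(c,p):
    q=R.from_quat(c["rotation"]).inv().apply(np.array(p)-c["origin"])
    return np.array([c["cx"]+c["fx"]*q[0]/-q[2], c["cy"]-c["fy"]*q[1]/-q[2]])
def blobs(img,mask,box,amin=15):
    x0,y0,x1,y1=box; m=np.zeros(mask.shape,np.uint8); m[y0:y1,x0:x1]=mask[y0:y1,x0:x1]
    n,l,st,ce=cv2.connectedComponentsWithStats(m)
    return [(int(st[i,4]),ce[i].round(2).tolist(),st[i,:4].tolist()) for i in range(1,n) if st[i,4]>=amin]
E
python3 - <<'E'
from h import *
T=cams.camera("top"); S=cams.camera("scene"); 
a=cv2.resize(T["img"][170:320,310:510],None,fx=4,fy=4,interpolation=cv2.INTER_CUBIC)
cv2.imwrite("pics/c1.png",a[:,:,::-1])
b=cv2.resize(T["img"][175:265,110:290],None,fx=4,fy=4,interpolation=cv2.INTER_CUBIC)
cv2.imwrite("pics/c2.png",b[:,:,::-1])
cc=cv2.resize(S["img"][160:300,270:470],None,fx=4,fy=4,interpolation=cv2.INTER_CUBIC)
cv2.imwrite("pics/c3.png",cc[:,:,::-1])
img=T["img"]; h=cv2.cvtColor(img,cv2.COLOR_RGB2HSV); H,Sa,V=h[...,0],h[...,1],h[...,2]
dark=V<75
for n,box in dict(short=(395,185,430,220),oil=(425,225,455,255),cube=(405,280,435,308)).items(): print(n,blobs(img,dark,box))
iv=(Sa>40)&(H>15)&(H<40)
print('tall',blobs(img,iv,(378,230,410,260))); print('ivdisc',blobs(img,iv,(235,190,265,222)))
print('bdisc',blobs(img,dark,(203,190,230,218)))
col=(Sa>90)
print('vials',blobs(img,col,(320,200,350,300)))
E
```

```text
short [(269, [412.71, 202.62], [402, 194, 21, 18])]
oil [(138, [439.85, 238.96], [432, 233, 17, 14])]
cube [(223, [419.38, 294.24], [412, 287, 16, 16])]
tall [(23, [396.7, 240.78], [393, 237, 10, 8])]
ivdisc []
bdisc [(401, [215.46, 203.27], [204, 192, 23, 23])]
vials [(43, [339.88, 213.12], [337, 210, 7, 7]), (39, [334.87, 261.87], [332, 259, 7, 7]), (45, [333.91, 291.29], [331, 288, 7, 8])]
```

View pics/c1.png

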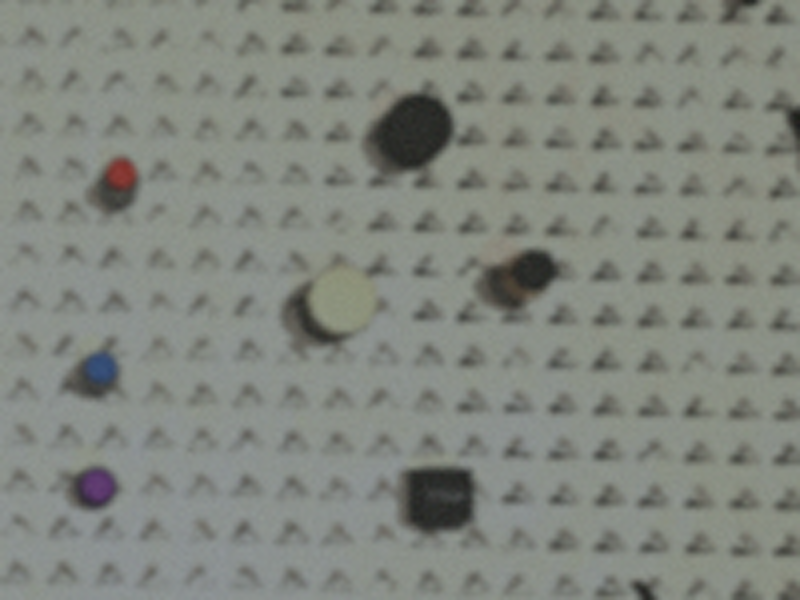

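View pics/c2.png

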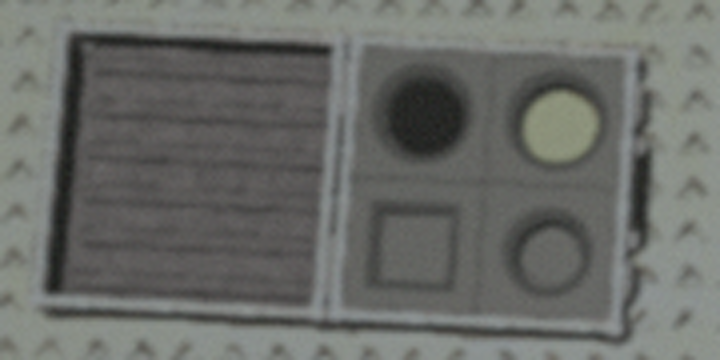

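View pics/c3.png

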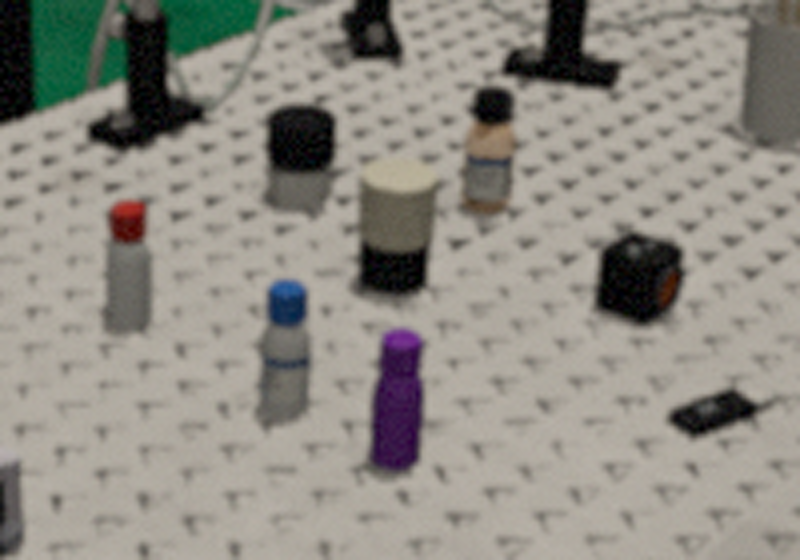

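The crops confirm the objects. In c1 the red vial is at (120,175), blue (100,370) and the purple decoy (95,487). Of the dark round things, the wide smooth one at (415,131) is the short can, and the small black cap on a light brown body at (534,270) is the oil bottle. The ivory cap is at (341,300) and the cube at (440,497). In c2 the pockets are black (427,117), ivory (561,126), square (415,247) and narrow (550,257). c3 shows the cube's orange window on its right side. Next I triangulate and check these.

Run:
```python
from h import *
T=cams.camera("top"); S=cams.camera("scene")
c1=lambda u,v:((u+.5)/4-.5+310,(v+.5)/4-.5+170)
c2=lambda u,v:((u+.5)/4-.5+110,(v+.5)/4-.5+175)
c3=lambda u,v:((u+.5)/4-.5+270,(v+.5)/4-.5+160)
def tri(a,b):
    d1,d2=ray(T,*a),ray(S,*b); A=np.stack([d1,-d2],1); k=np.linalg.lstsq(A,S["origin"]-T["origin"],rcond=None)[0]
    p,q=T["origin"]+k[0]*d1,S["origin"]+k[1]*d2; return ((p+q)/2*1000).round(1),(np.linalg.norm(p-q)*1000).round(1)
print('nadir',proj(T,[T["origin"][0],T["origin"][1],0]).round(0))
tops=dict(tall=((341,300),(398,176),.058),short=((415.5,130),(301,119),.046),oil=((534,270),(493,98),.065),red=((120,174),(129,208),.06),blue=((100,369),(288,290),.06))
for n,(a,b,z) in tops.items():
    print(n,(onplane(T,*c1(*a),z)*1000).round(1),'scene',(onplane(S,*c3(*b),z)*1000).round(1),'tri',*tri(c1(*a),c3(*b)))
P={}
for n,(a,z) in dict(short=((427,117),.027),tall=((561,126),.015),cube=((415,247),.031),oil=((550,257),.011)).items():
    P[n]=onplane(T,*c2(*a),z); print('pocket',n,(P[n]*1000).round(1))
# rigid square fit
k=['short','tall','cube','oil']; X=np.array([P[i][:2] for i in k]); g=np.array([[36,36],[36,-36],[-36,36],[-36,-36]])/1000
m=X.mean(0); ang=np.arctan2(sum(g[:,0]*(X-m)[:,1]-g[:,1]*(X-m)[:,0]),sum((g*(X-m)).sum(1)))
F=m+g@np.array([[np.cos(ang),np.sin(ang)],[-np.sin(ang),np.cos(ang)]])
print('case ang deg',np.degrees(ang),'fit',dict(zip(k,(F*1000).round(1).tolist())),'res',((X-F)*1000).round(1).tolist())
# case rim edges at z .042 (c2 corners: outer)
for q in [(348,36),(638,46),(628,336),(318,320)]: print('rim',(onplane(T,*c2(*q),.042)*1000).round(1))
# cube
g=cv2.cvtColor(T["img"],cv2.COLOR_RGB2GRAY)[280:310,404:436]
m=cv2.resize(g,None,fx=8,fy=8,interpolation=cv2.INTER_CUBIC)<85
cs,_=cv2.findContours(m.astype(np.uint8),cv2.RETR_EXTERNAL,cv2.CHAIN_APPROX_NONE); c=max(cs,key=cv2.contourArea)
print('cube rect',cv2.minAreaRect(c))
im=T["img"][280:310,404:436]; cv2.imwrite("pics/cube.png",cv2.resize(im,None,fx=16,fy=16,interpolation=cv2.INTER_CUBIC)[:,:,::-1].clip(0,127)*2)
```

```text
nadir [316. 315.]
tall [ 517.7 -200.    58. ] scene [ 517.3 -198.7   58. ] tri [ 518.  -200.    57.4] 0.4
short [ 613.2 -241.5   46. ] scene [ 613.9 -240.8   46. ] tri [ 613.6 -241.2   45.9] 0.9
oil [ 535.5 -300.9   65. ] scene [ 532.4 -295.8   65. ] tri [ 536.  -301.5   62.3] 0.3
red [581.9 -81.5  60. ] scene [581.7 -81.5  60. ] tri [581.8 -81.5  60. ] 0.2
blue [477.5 -73.1  60. ] scene [476.6 -71.6  60. ] tri [477.7 -73.1  59. ] 0.3
pocket short [601.3 187.5  27. ]
pocket tall [600.7 115.7  15. ]
pocket cube [528.7 189.4  31. ]
pocket oil [528. 119.  11.]
case ang deg -1.306753032270244 fit {'short': [601.5, 188.1], 'tall': [599.9, 116.1], 'cube': [529.5, 189.7], 'oil': [527.9, 117.7]} res [[-0.2, -0.5], [0.9, -0.4], [-0.8, -0.3], [0.1, 1.2]]
rim [641.9 229.8  42. ]
rim [640.8  72.4  42. ]
rim [482.4  71.5  42. ]
rim [486.5 236.7  42. ]
cube rect ((128.01837158203125, 121.24972534179688), (129.0154571533203, 138.77911376953125), 89.157470703125)
```

View pics/cube.png

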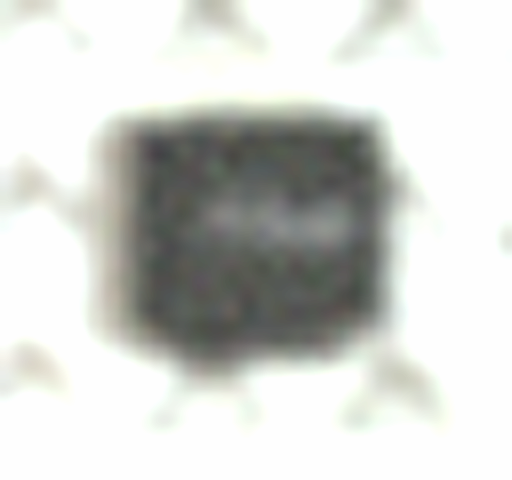

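The two-view triangulation matches the expected heights within 3 mm, the pocket layout fits a 72 mm square within 1.2 mm, and everything is in reach. The cube crop shows the window rim bulging from the bottom (robot) side at (215,370) and yaw near 0, so I grip it across y. First move is to above the tall can.

Request:
step_arm:
  deltas:
    - [[0,0,0.13,0.05,-0.035,0.005,100],[0,0,0.266,0.1,-0.068,0.01,100],[0,0,0.266,0.4474,-0.2956,0.04,100],[0,0,0.266,0.4474,-0.2956,0.04,100],[0,0,0.266,0.4474,-0.2956,0.04,100],[0,0,0.266,0.4474,-0.2956,0.04,100],[0,0,0.266,0.4474,-0.2956,0.04,100],[0,0,0.266,0.4474,-0.2956,0.04,100],[0,0,0.266,0.4474,-0.2956,0.04,100],[0,0,0.266,0.4474,-0.2956,0.04,100],[0,0,0.266,0.4474,-0.2956,0.04,100],[0,0,0.266,0.4474,-0.2956,0.04,100],[0,0,0.266,0.4474,-0.2956,0.04,100]]
  squeeze: 20

```text
time: 1.92
ee_pos: [0.5177, -0.2014, 0.2047]
eef_rot: [1.0, -0.001, 0.0, 0.0]
ft_force: [-0.5, -0.4, 0.0]
width: 0.0867
grip_force: 0.0
```

```bash
cat >> h.py <<'E'
def rel(x,y,z,yaw_deg=0):
    s=readout.read_state(); q=R.from_quat(s["eef_rot"]); tx=q.as_matrix()[:,0]
    print('t',round(s["time"],2),'pos',(s["ee_pos"]*1000).round(1),'yaw',np.degrees(np.arctan2(tx[1],tx[0])).round(2),'tilt',np.degrees(np.arccos(-q.as_matrix()[2,2])).round(2))
    g=R.from_matrix(np.array([[1,0,0],[0,-1,0],[0,0,-1.]])); t=R.from_euler('z',yaw_deg,degrees=True)*g
    print('turn',(q.inv()*t).as_rotvec().round(4),'shift',q.inv().apply(np.array([x,y,z])-s["ee_pos"]).round(4))
E
python3 - <<'E'
from h import *
rel(.5180,-.2000,.053)
T=cams.camera("top"); print((onplane(T,420.5,293.7,.032)*1000).round(1))
E
```

```text
t 1.93 pos [ 517.7 -201.4  204.7] yaw -0.12 tilt 0.03
turn [ 0.0005 -0.0001 -0.002 ] shift [ 0.0003 -0.0015  0.1517]
[ 416.8 -259.4   32. ]
```

Request:
step_arm:
  deltas:
    - [[0,0,0,0,-0.0015,0.05,100],[0,0,0,0,-0.0015,0.1,100],[0,0,0,0,-0.0015,0.13,90],[0,0,0,0,-0.0015,0.1517,80],[0,0,0,0,-0.0015,0.1517,60],[0,0,0,0,-0.0015,0.1517,50],[0,0,0,0,-0.0015,0.1517,30],[0,0,0,0,-0.0015,0.1517,30],[0,0,0,0,-0.0015,0.1517,30],[0,0,0,0,-0.0015,0.1517,30],[0,0,0,0,-0.0015,0.1517,30]]
  squeeze: 20

```text
time: 3.35
ee_pos: [0.5187, -0.1991, 0.0536]
eef_rot: [1.0, -0.0, 0.001, 0.0]
ft_force: [-0.7, -0.3, 6.1]
width: 0.0372
grip_force: 20.0
```

Request:
step_arm:
  deltas:
    - [[0,0,0,0,0,-0.03,30],[0,0,0,0,0,-0.08,30],[0,0,0,0,0,-0.12,30],[0,0,0,0.02,-0.06,-0.12,30],[0,0,0,0.035,-0.12,-0.12,30],[0,0,0,0.05,-0.18,-0.12,30],[0,0,0,0.065,-0.24,-0.12,30],[0,0,0,0.075,-0.29,-0.12,30],[0,0,0,0.082,-0.316,-0.12,30],[0,0,0.02,0.082,-0.316,-0.12,30],[0,0,0.02,0.082,-0.316,-0.12,30],[0,0,0.02,0.082,-0.316,-0.12,30]]

```text
time: 4.85
ee_pos: [0.6003, 0.1155, 0.1727]
eef_rot: [1.0, -0.011, -0.0, 0.0]
ft_force: [-0.5, -1.5, -1.8]
width: 0.037
grip_force: 20.0
```

Run:
```python
from h import *
rel(.5999,.1161,.069,-1.3); s=readout.read_state(); print(s["width"],s["grip_force"],s["ft_force"])
c=cams.camera("scene"); i=c["img"][150:350,120:420]; cv2.imwrite("pics/s1.png",cv2.resize(i,None,fx=2.6,fy=2.6,interpolation=cv2.INTER_CUBIC)[:,:,::-1])
```

```text
t 4.85 pos [600.3 115.5 172.7] yaw -1.26 tilt 0.05
turn [0.0009 0.0001 0.0007] shift [-0.0004 -0.0006  0.1037]
0.03703607875836705 19.992620337288827 [-0.50590508 -1.47680393 -1.81804463]
```

View pics/s1.png

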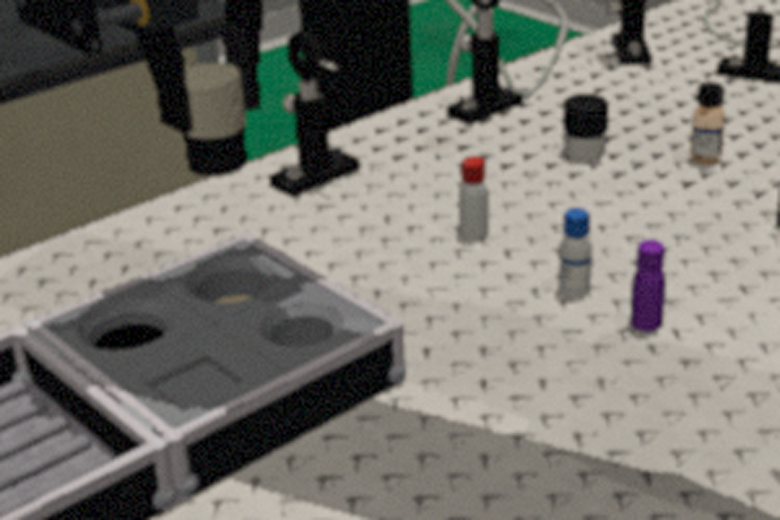

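The crop shows the ivory can held upright at (215,115), with the vials and other parts undisturbed. Lowering.

Request:
step_arm:
  deltas:
    - [[0,0,0,0,0,0.04,30],[0,0,0,0,0,0.07,30],[0,0,0,0,0,0.085,30],[0,0,0,0,0,0.095,30],[0,0,0,0,0,0.1037,30],[0,0,0,0,0,0.1037,30],[0,0,0,0,0,0.1037,30]]

```text
time: 5.78
ee_pos: [0.6006, 0.1173, 0.0697]
eef_rot: [1.0, -0.01, 0.0, -0.0]
ft_force: [0.6, -0.6, -1.5]
width: 0.0367
grip_force: 20.0
```

Request:
step_arm:
  deltas:
    - [[0,0,0,0,0,0.001,30],[0,0,0,0,0,0.001,45],[0,0,0,0,0,0.001,58],[0,0,0,0,0,0.001,58],[0,0,0,0,0,0.001,58],[0,0,0,0,0,-0.04,58],[0,0,0,0,0,-0.09,58],[0,0,0,0,0,-0.13,58],[0,0,0,0,0,-0.13,58]]

```text
time: 6.9
ee_pos: [0.6019, 0.1178, 0.2029]
eef_rot: [1.0, -0.01, 0.003, -0.0]
ft_force: [-0.1, -0.1, -0.4]
width: 0.0505
grip_force: 0.0
```

Run:
```python
from h import *
rel(.6136,-.2412,.20,0)
```

```text
t 6.9 pos [601.9 117.8 202.9] yaw -1.15 tilt 0.35
turn [-0.001  -0.006  -0.0202] shift [0.0189 0.3587 0.0026]
```

Request:
step_arm:
  deltas:
    - [[0,0,-0.02,0.002,0.05,0,70],[0,0,-0.02,0.007,0.11,0,90],[0,0,-0.02,0.012,0.17,0,100],[0,0,-0.02,0.017,0.23,0,100],[0,0,-0.02,0.02,0.29,0,100],[0,0,-0.02,0.022,0.34,0,100],[0,0,-0.02,0.022,0.3575,0,100],[0,0,-0.02,0.022,0.3575,0,100],[0,0,-0.02,0.022,0.3575,0,100],[0,0,-0.02,0.022,0.3575,0,100]]

```text
time: 8.15
ee_pos: [0.6155, -0.2385, 0.1993]
eef_rot: [1.0, 0.001, 0.0, -0.0]
ft_force: [0.2, 0.3, -0.2]
width: 0.0874
grip_force: 0.0
```

Run:
```python
from h import *
rel(.6136,-.2412,.041,0)
```

```text
t 8.15 pos [ 615.5 -238.5  199.3] yaw 0.15 tilt 0.03
turn [-0.0005 -0.0002  0.0026] shift [-0.0019  0.0027  0.1583]
```

Request:
step_arm:
  deltas:
    - [[0,0,0,-0.0019,0.0027,0.05,100],[0,0,0,-0.0019,0.0027,0.1,100],[0,0,0,-0.0019,0.0027,0.135,90],[0,0,0,-0.0019,0.0027,0.1583,80],[0,0,0,-0.0019,0.0027,0.1583,60],[0,0,0,-0.0019,0.0027,0.1583,45],[0,0,0,-0.0019,0.0027,0.1583,30],[0,0,0,-0.0019,0.0027,0.1583,30],[0,0,0,-0.0019,0.0027,0.1583,30],[0,0,0,-0.0019,0.0027,0.1583,30],[0,0,0,-0.0019,0.0027,0.1583,30]]

```text
time: 9.52
ee_pos: [0.6137, -0.2436, 0.0418]
eef_rot: [1.0, -0.0, 0.001, 0.0]
ft_force: [-1.1, 0.9, 6.3]
width: 0.0368
grip_force: 20.0
```

Request:
step_arm:
  deltas:
    - [[0,0,0,0,0,-0.03,30],[0,0,0,0,0,-0.08,30],[0,0,0,0,0,-0.13,30],[0,0,0,0,-0.06,-0.14,30],[0,0,0,0,-0.12,-0.14,30],[0,0,0,-0.005,-0.18,-0.14,30],[0,0,0,-0.008,-0.24,-0.14,30],[0,0,0.01,-0.01,-0.3,-0.14,30],[0,0,0.02,-0.012,-0.36,-0.14,30],[0,0,0.023,-0.012,-0.41,-0.14,30],[0,0,0.023,-0.012,-0.429,-0.14,30],[0,0,0.023,-0.012,-0.429,-0.14,30],[0,0,0.023,-0.012,-0.429,-0.14,30],[0,0,0.023,-0.012,-0.429,-0.14,30]]

```text
time: 11.28
ee_pos: [0.6018, 0.1834, 0.1808]
eef_rot: [1.0, -0.013, 0.0, 0.0]
ft_force: [-0.1, 0.3, -1.3]
width: 0.0369
grip_force: 20.0
```

Run:
```python
from h import *
rel(.6015,.1881,.069,-1.3)
```

```text
t 11.28 pos [601.8 183.4 180.8] yaw -1.49 tilt 0.06
turn [ 0.001  -0.0002 -0.0033] shift [-0.0004 -0.0048  0.1118]
```

Request:
step_arm:
  deltas:
    - [[0,0,0,0,-0.0045,0.04,30],[0,0,0,0,-0.0045,0.08,30],[0,0,0,0,-0.0045,0.095,30],[0,0,0,0,-0.0045,0.105,30],[0,0,0,0,-0.0045,0.1125,30],[0,0,0,0,-0.0045,0.1125,30],[0,0,0,0,-0.0045,0.1125,30]]

```text
time: 12.15
ee_pos: [0.6017, 0.1902, 0.069]
eef_rot: [1.0, -0.012, 0.001, -0.0]
ft_force: [-0.1, -0.4, -0.6]
width: 0.0372
grip_force: 20.0
```

Request:
step_arm:
  deltas:
    - [[0,0,0,0,0,0.001,30],[0,0,0,0,0,0.001,45],[0,0,0,0,0,0.001,58],[0,0,0,0,0,0.001,58],[0,0,0,0,0,0.001,58],[0,0,0,0,0,-0.04,58],[0,0,0,0,0,-0.09,58],[0,0,0,0,0,-0.13,58],[0,0,0,0,0,-0.13,58],[0,0,0,0,0,-0.13,58],[0,0,0,0,0,-0.13,58]]

```text
time: 13.52
ee_pos: [0.6008, 0.1897, 0.1969]
eef_rot: [1.0, -0.012, -0.001, 0.0]
ft_force: [-0.3, -0.0, -0.7]
width: 0.0504
grip_force: 0.0
```

Run:
```python
from h import *
rel(.5358,-.3012,.19,0); rel(.5358,-.3012,.19,0)
```

```text
t 13.53 pos [600.8 189.7 196.9] yaw -1.33 tilt 0.13
turn [ 0.0007  0.0021 -0.0233] shift [-0.0536  0.4923  0.0074]
t 13.53 pos [600.8 189.7 196.9] yaw -1.33 tilt 0.13
turn [ 0.0007  0.0021 -0.0233] shift [-0.0536  0.4923  0.0074]
```

Request:
step_arm:
  deltas:
    - [[0,0,-0.023,-0.005,0.05,0,60],[0,0,-0.023,-0.01,0.11,0,70],[0,0,-0.023,-0.02,0.17,0,80],[0,0,-0.023,-0.025,0.23,0,80],[0,0,-0.023,-0.03,0.29,0,80],[0,0,-0.023,-0.04,0.35,0,80],[0,0,-0.023,-0.045,0.41,0,80],[0,0,-0.023,-0.05,0.46,0,80],[0,0,-0.023,-0.0535,0.491,0.005,80],[0,0,-0.023,-0.0535,0.491,0.005,80],[0,0,-0.023,-0.0535,0.491,0.005,80],[0,0,-0.023,-0.0535,0.491,0.005,80],[0,0,-0.023,-0.0535,0.491,0.005,80]]

```text
time: 15.15
ee_pos: [0.5369, -0.2986, 0.1935]
eef_rot: [1.0, 0.001, 0.0, 0.0]
ft_force: [1.1, -0.6, 0.7]
width: 0.0697
grip_force: 0.0
```

Run:
```python
from h import *
rel(.5358,-.3012,.056,0)
```

```text
t 15.15 pos [ 536.9 -298.6  193.5] yaw 0.07 tilt 0.01
turn [ 0.     -0.0003  0.0013] shift [-0.0011  0.0026  0.1375]
```

Request:
step_arm:
  deltas:
    - [[0,0,0,-0.001,0.002,0.05,80],[0,0,0,-0.001,0.002,0.09,80],[0,0,0,-0.001,0.002,0.12,80],[0,0,0,-0.001,0.002,0.1375,70],[0,0,0,-0.001,0.002,0.1375,55],[0,0,0,-0.001,0.002,0.1375,40],[0,0,0,-0.001,0.002,0.1375,28],[0,0,0,-0.001,0.002,0.1375,20],[0,0,0,-0.001,0.002,0.1375,20],[0,0,0,-0.001,0.002,0.1375,20],[0,0,0,-0.001,0.002,0.1375,20],[0,0,0,-0.001,0.002,0.1375,20]]
  squeeze: 15

```text
time: 16.65
ee_pos: [0.5359, -0.3017, 0.0565]
eef_rot: [1.0, -0.0, 0.0, 0.0]
ft_force: [-0.8, -0.6, 6.0]
width: 0.0265
grip_force: 15.0
```

Request:
step_arm:
  deltas:
    - [[0,0,0,0,0,-0.03,20],[0,0,0,0,0,-0.08,20],[0,0,0,0,0,-0.13,20],[0,0,0,0,-0.06,-0.13,20],[0,0,0,0,-0.12,-0.13,20],[0,0,0,-0.005,-0.18,-0.13,20],[0,0,0,-0.008,-0.24,-0.13,20],[0,0,0.01,-0.008,-0.3,-0.13,20],[0,0,0.02,-0.008,-0.36,-0.13,20],[0,0,0.023,-0.008,-0.4,-0.13,20],[0,0,0.023,-0.008,-0.419,-0.13,20],[0,0,0.023,-0.008,-0.419,-0.13,20],[0,0,0.023,-0.008,-0.419,-0.13,20],[0,0,0.023,-0.008,-0.419,-0.13,20]]

```text
time: 18.4
ee_pos: [0.5277, 0.116, 0.1857]
eef_rot: [1.0, -0.013, -0.0, 0.0]
ft_force: [-0.2, 0.2, -0.7]
width: 0.0263
grip_force: 15.0
```

Run:
```python
from h import *
rel(.5279,.1177,.0675,-1.3)
c=cams.camera("top"); i=c["img"][150:350,100:400]; cv2.imwrite("pics/t2.png",cv2.resize(i,None,fx=2.6,fy=2.6,interpolation=cv2.INTER_CUBIC)[:,:,::-1])
```

```text
t 18.4 pos [527.7 116.  185.7] yaw -1.45 tilt 0.03
turn [ 0.0006  0.0001 -0.0026] shift [ 1.000e-04 -1.800e-03  1.182e-01]
```

View pics/t2.png

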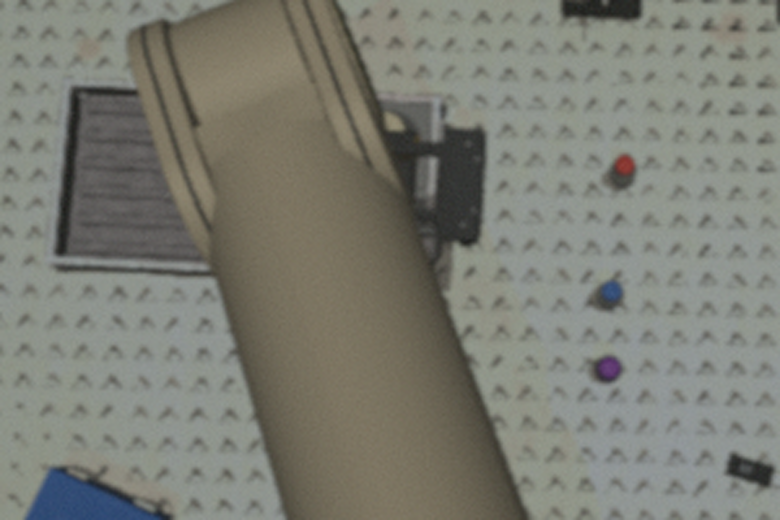

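The arm hides the case in this view; the red vial (624,165) and blue vial (611,293) have not moved. Lowering the bottle.

Request:
step_arm:
  deltas:
    - [[0,0,0,0,-0.0015,0.04,20],[0,0,0,0,-0.0015,0.08,20],[0,0,0,0,-0.0015,0.1,20],[0,0,0,0,-0.0015,0.11,20],[0,0,0,0,-0.0015,0.1175,20],[0,0,0,0,-0.0015,0.1175,20],[0,0,0,0,-0.0015,0.1175,20]]

```text
time: 19.32
ee_pos: [0.5281, 0.1191, 0.0691]
eef_rot: [1.0, -0.012, 0.001, -0.0]
ft_force: [-0.6, 0.2, -0.8]
width: 0.0266
grip_force: 15.0
```

Request:
step_arm:
  deltas:
    - [[0,0,0,0,0,0.001,20],[0,0,0,0,0,0.0015,20],[0,0,0,0,0,0.0015,30],[0,0,0,0,0,0.0015,45],[0,0,0,0,0,0.0015,45],[0,0,0,0,0,0.0015,45],[0,0,0,0,0,-0.04,45],[0,0,0,0,0,-0.09,45],[0,0,0,0,0,-0.13,45],[0,0,0,0,0,-0.13,45],[0,0,0,0,0,-0.13,45]]

```text
time: 20.7
ee_pos: [0.5273, 0.1187, 0.1976]
eef_rot: [1.0, -0.012, -0.0, 0.0]
ft_force: [-0.3, -0.9, -1.0]
width: 0.0389
grip_force: 0.0
```

Run:
```python
from h import *
rel(.4168,-.2594,.15,0)
```

```text
t 20.7 pos [527.3 118.7 197.6] yaw -1.34 tilt 0.05
turn [ 0.0005  0.0008 -0.0233] shift [-0.1016  0.3806  0.0478]
```

Request:
step_arm:
  deltas:
    - [[0,0,-0.023,-0.01,0.05,0,60],[0,0,-0.023,-0.03,0.11,0,70],[0,0,-0.023,-0.05,0.17,0,80],[0,0,-0.023,-0.065,0.23,0,80],[0,0,-0.023,-0.08,0.29,0,80],[0,0,-0.023,-0.095,0.35,0.02,80],[0,0,-0.023,-0.1016,0.38,0.045,80],[0,0,-0.023,-0.1016,0.38,0.045,80],[0,0,-0.023,-0.1016,0.38,0.045,80],[0,0,-0.023,-0.1016,0.38,0.045,80],[0,0,-0.023,-0.1016,0.38,0.045,80]]

```text
time: 22.08
ee_pos: [0.4178, -0.2579, 0.1538]
eef_rot: [1.0, 0.001, 0.0, 0.0]
ft_force: [-0.0, -0.4, 0.2]
width: 0.0697
grip_force: 0.0
```

Run:
```python
from h import *
rel(.4168,-.2594,.037,0)
c=cams.camera("top"); a=cv2.resize(c["img"][175:265,110:290],None,fx=4,fy=4,interpolation=cv2.INTER_CUBIC)
s=cams.camera("scene"); b=cv2.resize(s["img"][160:300,270:470],(720,504),interpolation=cv2.INTER_CUBIC)[:240*2]
b=cv2.resize(s["img"][220:282,120:300],None,fx=4,fy=3.8,interpolation=cv2.INTER_CUBIC)
cv2.imwrite("pics/t3.png",np.vstack([a,b[:235]])[:,:,::-1])
```

```text
t 22.07 pos [ 417.8 -257.9  153.8] yaw 0.08 tilt 0.05
turn [ 0.0005 -0.0007  0.0014] shift [-0.0011  0.0014  0.1168]
```

View pics/t3.png

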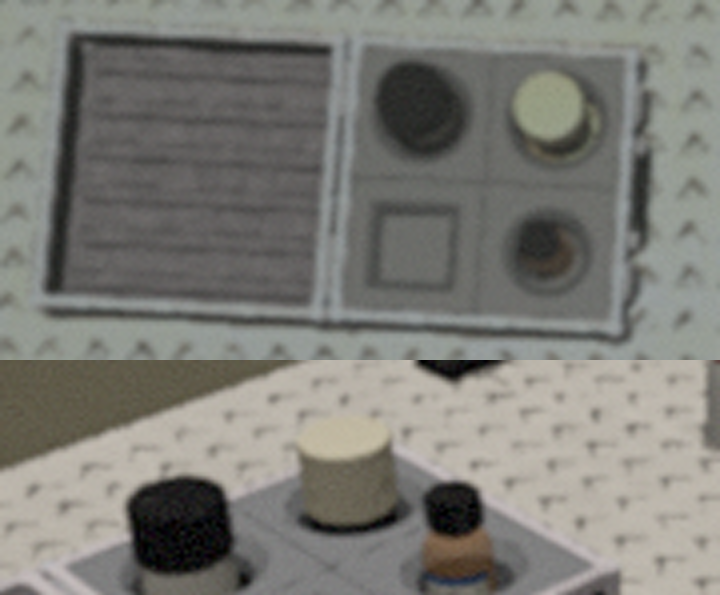

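The three items stand upright in their own pockets: ivory cap (549,105), black can (412,97) and bottle (540,238). The square pocket at (415,247) is still free, so the cube is next.

Request:
step_arm:
  deltas:
    - [[0,0,0,-0.001,0.0014,0.05,80],[0,0,0,-0.001,0.0014,0.09,80],[0,0,0,-0.001,0.0014,0.1168,80],[0,0,0,-0.001,0.0014,0.1168,65],[0,0,0,-0.001,0.0014,0.1168,50],[0,0,0,-0.001,0.0014,0.1168,40],[0,0,0,-0.001,0.0014,0.1168,30],[0,0,0,-0.001,0.0014,0.1168,22],[0,0,0,-0.001,0.0014,0.1168,22],[0,0,0,-0.001,0.0014,0.1168,22],[0,0,0,-0.001,0.0014,0.1168,22]]
  squeeze: 15

```text
time: 23.55
ee_pos: [0.4165, -0.2602, 0.0371]
eef_rot: [1.0, -0.0, 0.0, 0.0]
ft_force: [-0.9, 0.0, 6.8]
width: 0.0297
grip_force: 15.0
```

Request:
step_arm:
  deltas:
    - [[0,0,0,0,0,-0.03,22],[0,0,0,0,0,-0.08,22],[0,0,0,0,0,-0.13,22],[0,0,0,0.015,-0.055,-0.145,22],[0,0,0,0.03,-0.11,-0.145,22],[0,0,0,0.045,-0.165,-0.145,22],[0,0,0,0.06,-0.22,-0.145,22],[0,0,0.01,0.075,-0.275,-0.145,22],[0,0,0.02,0.09,-0.33,-0.145,22],[0,0,0.023,0.1,-0.385,-0.145,22],[0,0,0.023,0.11,-0.43,-0.145,22],[0,0,0.023,0.113,-0.449,-0.145,22],[0,0,0.023,0.113,-0.449,-0.145,22],[0,0,0.023,0.113,-0.449,-0.145,22],[0,0,0.023,0.113,-0.449,-0.145,22]]

```text
time: 25.42
ee_pos: [0.5295, 0.1875, 0.1815]
eef_rot: [1.0, -0.013, 0.0, 0.0]
ft_force: [-0.2, 0.1, -0.2]
width: 0.0302
grip_force: 15.0
```

Run:
```python
from h import *
rel(.5295,.1897,.068,-1.3)
c=cams.camera("scene"); i=c["img"][150:340,60:320]; cv2.imwrite("pics/s3.png",cv2.resize(i,None,fx=3,fy=3,interpolation=cv2.INTER_CUBIC)[:,:,::-1])
```

```text
t 25.43 pos [529.5 187.5 181.5] yaw -1.44 tilt 0.04
turn [ 0.0008 -0.0001 -0.0025] shift [-1.000e-04 -2.300e-03  1.135e-01]
```

View pics/s3.png

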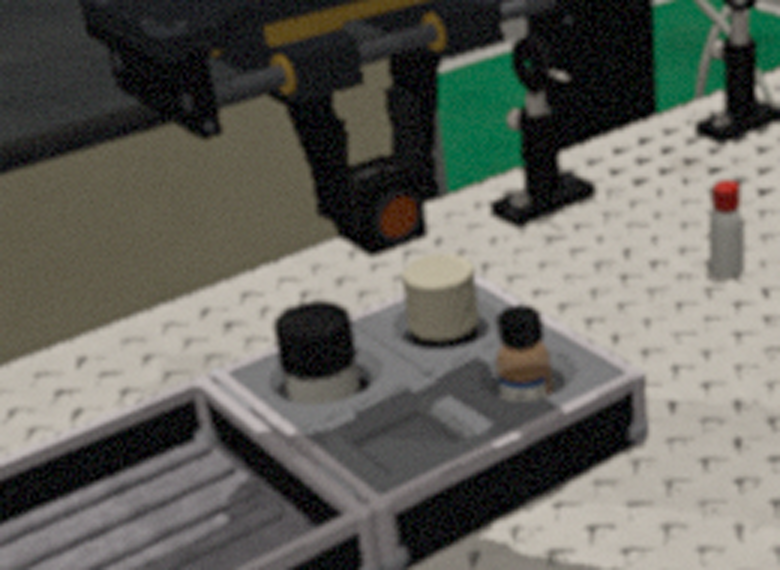

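The cube is held upright and square at (385,205) with its window toward the robot. Lowering it.

Request:
step_arm:
  deltas:
    - [[0,0,0,0,-0.002,0.04,22],[0,0,0,0,-0.002,0.08,22],[0,0,0,0,-0.002,0.095,22],[0,0,0,0,-0.002,0.105,22],[0,0,0,0,-0.002,0.1125,22],[0,0,0,0,-0.002,0.1125,22],[0,0,0,0,-0.002,0.1125,22]]

```text
time: 26.35
ee_pos: [0.5298, 0.1912, 0.0698]
eef_rot: [1.0, -0.012, 0.001, -0.0]
ft_force: [0.6, 0.1, -0.8]
width: 0.0298
grip_force: 15.0
```

Request:
step_arm:
  deltas:
    - [[0,0,0,0,0.0005,0.001,22],[0,0,0,0,0.0005,0.0015,22],[0,0,0,0,0.0005,0.0015,22]]

```text
time: 26.72
ee_pos: [0.5296, 0.1905, 0.0681]
eef_rot: [1.0, -0.012, 0.0, 0.0]
ft_force: [-1.7, -1.1, 4.8]
width: 0.0297
grip_force: 15.0
```

Contact on the floor at the expected height (68.1 mm). Releasing and backing off.

Request:
step_arm:
  deltas:
    - [[0,0,0,0,0,0,35],[0,0,0,0,0,0,48],[0,0,0,0,0,0,48],[0,0,0,0,0,0,48],[0,0,0,0,0,-0.04,48],[0,0,0,0,0,-0.09,48],[0,0,0,0,0,-0.13,48],[0,0,0,-0.01,0.06,-0.13,48],[0,0,0,-0.02,0.12,-0.13,48],[0,0,0,-0.03,0.18,-0.13,48],[0,0,0,-0.04,0.24,-0.13,48],[0,0,0,-0.05,0.3,-0.13,48],[0,0,0,-0.05,0.36,-0.13,48],[0,0,0,-0.05,0.4,-0.13,48],[0,0,0,-0.05,0.4,-0.13,48],[0,0,0,-0.05,0.4,-0.13,48],[0,0,0,-0.05,0.4,-0.13,48]]

```text
time: 28.85
ee_pos: [0.4704, -0.2068, 0.1977]
eef_rot: [1.0, -0.01, 0.0, -0.0]
ft_force: [-0.6, 0.7, -0.4]
width: 0.042
grip_force: 0.0
```

Run:
```python
from h import *
c=cams.camera("top"); s=cams.camera("scene")
a=cv2.resize(c["img"][180:300,190:350],(800,600),interpolation=cv2.INTER_CUBIC)[:,:400]
a=cv2.resize(c["img"][180:270,190:290],(400,360),interpolation=cv2.INTER_CUBIC)
b=cv2.resize(s["img"][225:325,120:340],(800,364),interpolation=cv2.INTER_CUBIC)[:360,:400]
b=cv2.resize(s["img"][220:320,130:240+1],(400,360),interpolation=cv2.INTER_CUBIC)
b=cv2.resize(s["img"][225:315,150:290],(400,257),interpolation=cv2.INTER_CUBIC); b=cv2.copyMakeBorder(b,0,103,0,0,cv2.BORDER_CONSTANT)
cv2.imwrite("pics/t4.png",np.hstack([a,b])[:,:,::-1])
for n,p in dict(tall=(.5999,.1161,.073),short=(.6015,.1881,.073),cube=(.5295,.1897,.063),oil=(.5279,.1177,.076)).items():
    u=proj(c,p); v=proj(s,p); print(n,'top crop',((u-[190,180]+.5)*4-.5).round(0),'scene crop',((v-[150,225]+.5)*400/140).round(0))
h=cv2.cvtColor(c["img"],cv2.COLOR_RGB2HSV); print('vials',blobs(c["img"],h[...,1]>90,(320,200,350,300)))
```

```text
tall top crop [227.  86.] scene crop [160.  43.]
short top crop [90. 79.] scene crop [43. 90.]
cube top crop [ 83. 217.] scene crop [122. 160.]
oil top crop [217. 220.] scene crop [238.  85.]
vials [(46, [339.78, 213.28], [336, 210, 8, 8]), (42, [334.95, 261.62], [332, 258, 7, 8]), (28, [332.79, 290.86], [330, 288, 7, 7])]
```

View pics/t4.png

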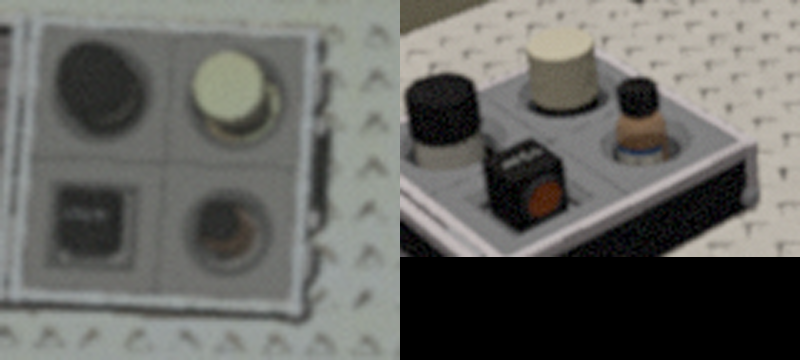

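All four sit where home predicts in both views: ivory cap (229,86), black can (90,80), cube (86,217) and bottle cap (218,217). The vials are within 0.3 px of where they began. Handing in.

```bash
python3 -c "
from bench import r
print(r.close_job())"
```

```text
the job is handed in; nothing more can be done
None
```

The case is packed and the job handed in at about 29 s of the 115 s allowed: both cans, the oil bottle and the cube stand upright in their own pockets in both camera views, and the blue and red vials have not moved; the hand-in gave no verdict.

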